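# Find the rocking jar lid and press it home

### The job

Four identical square jars stand in the wooden rack; three lids are firmly on, and one is not pushed home and rocks. With the fingertips press down on the lids near the edge that faces the robot, or the opposite one, until you find the lid that tips, then press that lid down in its middle until it is fully home and level. Only touch and press: lift no lid, and leave the sweets jar, spice jar, mug and tape roll where they are.

Things in the scene. Friction and masses are not known exactly. Their poses are not given: they have to be found in the camera images.
- rack: Low brown wooden tray, 170 x 170 mm, 26 mm high, fixed, with four white square jars (59 mm), two by two. Origin: centre of its underside, on the worktop; x away from the robot, y to the left, z up, turned up to 0.35 rad. Each jar has a flat square light-wood lid, 66 x 66 mm, 14 mm from the next, square to the rack, top 70 to 74 mm above the worktop; height and looks do not tell which is loose.
- place_1 (a point): Middle of the lid of the jar at the far left (+x, +y of the rack), 72 mm above the worktop, within 2 mm of the level of the lid's top; axes as the rack. Overhead, a lamp shade 220 mm wide, underside 0.89 m up, hangs 0.32 m ahead of the robot's base, and wall cabinets begin 0.47 m up behind x = 0.67: move in from the left and stay low.
- place_2 (a point): The same for the jar at the far right (+x, -y); lid middles lie 80 mm apart.
- place_3 (a point): The same for the jar at the near left (-x, +y); lid middles lie 80 mm apart.
- place_4 (a point): The same for the jar at the near right (-x, -y); lid middles lie 80 mm apart.
- lid_rock (a joint): Tilt (rad) of the loose lid, in whichever place it is, about its middle along the rack's y: 0 level, positive with the far (+x) edge down, negative with the near edge down. Some 2 to 3 N, 20 to 28 mm from the middle toward the near or far edge, tip it over 0.1 (edge down 3 to 4 mm, onto the rim); it springs level when let go. Up to 15 N there does not seat it. Firm lids do not move.
- lid_seat (a joint): How far the same loose lid is pushed down (m): 0 to 0.001 at the start, 0.004 fully home; negative if lifted. It goes down only when pressed near its middle (within 8 mm) with some 8 to 13 N, stays where it is left, and no longer rocks once home.
- spice_jar: Spice jar with a green cap, 46 mm wide, 106 mm high, standing loose behind the rack; origin at the centre of its underside. Bystander.
- mug: Dark green mug, red inside, 90 x 125 mm with its handle, 100 mm high, loose further to the right; origin at the centre of its underside. Bystander.
- tape_roll: Roll of beige tape, 104 mm across, 25 mm high, lying loose further to the right; origin at the centre of its underside. Bystander.
- sweets_jar: Clear jar of coloured sweets with a red cap, 71 mm wide, 110 mm high, standing loose to the right of the rack; origin at the centre of its underside. Bystander.

How it is judged:
By the outcome, as a careful person would: the job done as asked, in the order asked, and still so for the second after the job is handed in, with the robot touching nothing.
It also fails if it takes over 45 s, if anything falls off the work surface, if the arm or the gripper's body presses on something with over 40 N, if the wrist force passes 120 N, or if a joint passes its speed limit or range.

### The arm

A 6-joint arm with a two-finger parallel gripper is mounted at the origin on a cart in front of the work surface, level with it; the furniture and walls round the work are solid. World frame = base frame: x ahead of the robot, y to its left, z up, the work surface at z = 0. Lengths are in m, angles in rad, forces in N, time in s.
With the tool pointing down it reaches from about 0.35 to 0.925 m from the base axis. Payload 6.4 kg.
Tool frame: the origin (TCP) lies midway between the tips of the shut fingers; the grasp point (between the pads) lies 19 mm behind it (bot.grip_point_offset is the z of the grasp point in the tool frame, in m); z points along the fingers, y is the line along which they close (so a half turn about z gives the same grasp; the last joint's range is limited). The gripper opens to 85 mm and grips with 20 to 120 N. Pads are 22 mm wide; open, the fingers measure 114 mm over their backs; the gripper's body (76 mm by 85 mm) begins 54 mm behind the grasp point. The pads swing forward as they close: fully open they stand 13 mm farther back than shut.
Start: joints at [0.97, 0.245, 1.558, -0, 1.339, -0.174], TCP at [0.269, 0.592, 0.231] pointing down, gripper open.
Joint ranges: [-3.13, 3.13], [-1.02, 2.26], [0.13, 2.54], [-0.95, 4.09], [0.21, 2.88], [-2.74, 2.74]. Speed limits (rad/s): [2.57, 2.57, 3.14, 3.14, 3.14, 3.14].

### API

Orientations are given as a unit quaternion [x, y, z, w].
In Python, from station import bot, cams, job gives the robot as it stands. The module is installed in compiled form; this text tells all that it offers.
- The arm moves only by the tool servo_tool, never from a script. Its argument "commands" is a list of rows, each an object of numbers: "dx", "dy", "dz": the shift along the world's x, y, z in m; "ax", "ay", "az": the turn, a rotation vector about the world's x, y, z in degrees. A call has 1 to 5 rows; each row shifts and turns the commanded pose from where the row before left it; what a row does not reach is not made up. A row lasts 1/10 s, in which the tool goes at most 50 mm and 8.59 degrees, less where a joint would pass 70% of its speed; a pose out of reach is approached as far as the arm can. A call with a gripper value outside its range is refused whole. "hand" is the opening, from 0 (shut) to 1 (fully open), set as the call begins (left out, the last holds). The fingers move at their own pace and stop on an object; "squeeze" is the grip in N (left out, the last holds). Time passes only in rows, so rows that do not move let the fingers close. It gives the time, the measured TCP pose, the force, the opening and the grip force at its end, in the units of the state.
- bot.get_state(): the state, without advancing time (a new reading comes with each control period).
- cams.grab_frame(name): name is "scene" or "top"; returns a dict with "color" (480x640x3 uint8, red, green, blue), "vertical_fov" (degrees; the focal length in pixels is half the picture's height over the tangent of half this angle, whatever the lens; pixels are square), "cx", "cy" (the principal point, pixels), "eye" and "rotation" of the camera in the world. Camera axes: x right, y down, z forward; pixel columns grow to the right and rows downward; lengths in m; the calibration is good to about 2 mm. A picture is of the moment at which its call begins. There is no depth.
- job.close_job(): hands the job in; it is judged then, once.
The state is a dict: "t": time; "q": joint angles; "dq": joint speeds; "tau": joint torques, N m; "eef_pos": TCP position; "eef_rot": TCP orientation; "ft_force": force on the tool from outside, world axes, zero at the start; "moment": the same for the moment, N m; "width": finger opening in m; "grip_force": force on a finger pad.
Only numpy, scipy, OpenCV 4.12 (cv2) and the standard library are available. Lean on these libraries where they do the work, as an engineer would, in place of code of your own. Each camera call takes 0.05 s, during which the arm holds its last target. There are 200 camera calls.

## Working session

There is one attempt and no reset: what is moved stays moved. The work goes in short steps, Python scripts to look and compute and a tool call to move; the robot and the scene stay as the last step left them, time stands still between calls to the robot, and variables do not carry over. Pictures are saved under pics/ and viewed, at most 10 in all, crops included, and the job is handed in when it is done.

Besides the shell and the picture viewer there is one more tool, called by a JSON object that holds its "method" and its "body". servo_tool: Moves the arm, as the interface text tells. Its arguments: {"type":"object","properties":{"commands":{"type":"array","items":{"type":"object","properties":{"dx":{"type":"number"},"dy":{"type":"number"},"dz":{"type":"number"},"ax":{"type":"number"},"ay":{"type":"number"},"az":{"type":"number"}}}},"hand":{"type":"number"},"squeeze":{"type":"number"}},"required":["commands"]}

```bash
mkdir -p pics; python3 - <<'E'
from station import bot,cams
import cv2,json
for n in("scene","top"):
    f=cams.grab_frame(n);cv2.imwrite(f"pics/{n}0.png",f["color"][:,:,::-1])
    print(n,f["vertical_fov"],f["cx"],f["cy"],f["eye"],f["rotation"])
s=bot.get_state();print(s["t"],s["eef_pos"],s["eef_rot"],s["ft_force"],s["width"])
E
```

```text
scene 55.17211023679178 313.17095610074927 241.38891363864153 [-0.03900575 -0.11132184  0.80898395] [ 0.8092853  -0.47515159  0.17484632 -0.29785405]
top 47.83305357254766 319.92866841599397 240.68240234439452 [0.34188128 0.20601498 1.12351673] [ 0.71375303 -0.69514053  0.05622739 -0.06461216]
0.1 [0.26877874 0.59128603 0.23029509] [ 2.11752441e-01  9.77322949e-01 -8.07292671e-04 -3.25308199e-04] [ 0.77763051  0.04953772 -0.61405806] 0.08533412711834326
```

View pics/top0.png

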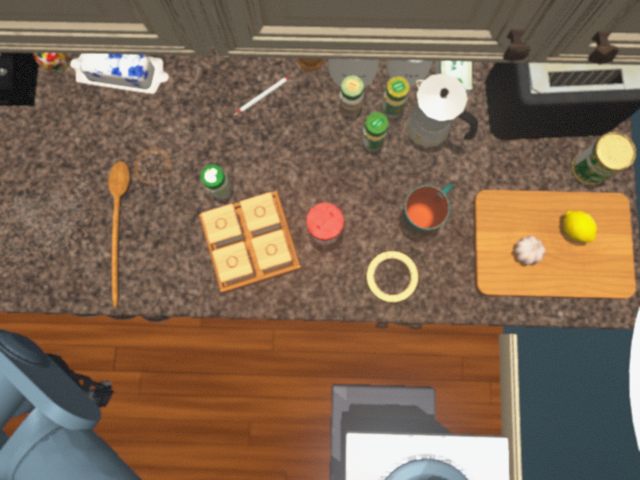

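View pics/scene0.png

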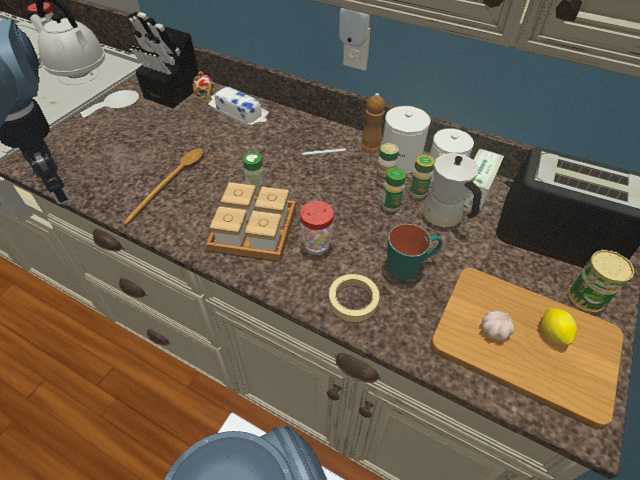

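The top view shows the rack around (250,240), with lid middles near (221,224), (260,212), (233,262) and (271,250). The spice jar is close behind it at (213,178), and the sweets jar is to the right at (325,222). I'll enlarge this.

```bash
python3 - <<'E'
import cv2,numpy as np
a=cv2.imread("pics/top0.png")[185:295,190:310];b=cv2.imread("pics/scene0.png")[170:265,200:305]
f=lambda i:cv2.resize(i,(400,int(i.shape[0]*400/i.shape[1])),interpolation=cv2.INTER_CUBIC)
a,b=f(a),f(b);h=max(len(a),len(b));o=np.zeros((h,800,3),np.uint8);o[:len(a),:400]=a;o[:len(b),400:]=b
cv2.imwrite("pics/crop.png",o)
E
```

```text
(no output)
```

View pics/crop.png

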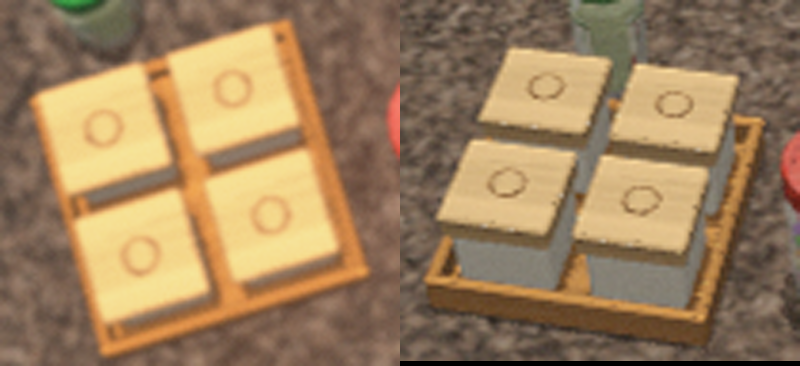

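Ring marks in full-image pixels: top FL(220.9,223.4), FR(259.9,211.7), NL(232,261.8), NR(271,249.5). In scene, FL(238.3,192.8), FR(271.9,197.3), NL(228.1,218.0), NR(263.5,222.8). The spacing should come out at 80 mm.

```bash
python3 - <<'E'
from station import bot,cams
import numpy as np
from scipy.spatial.transform import Rotation as R
P={"top":[(220.6,223.1),(259.6,211.4),(231.7,261.5),(270.7,249.2)],"scene":[(238,192.5),(271.6,197),(227.8,217.7),(263.2,222.5)]}
loc=np.array([[.04,.04],[.04,-.04],[-.04,.04],[-.04,-.04]])
for n in P:
    f=cams.grab_frame(n);r=f["rotation"];M=R.from_quat(r).as_matrix() if np.size(r)==4 else r
    F=240/np.tan(np.radians(f["vertical_fov"]/2));X=[]
    for u,v in P[n]:
        d=M@[(u-f["cx"])/F,(v-f["cy"])/F,1];e=np.array(f["eye"]);X.append((e+d*(.072-e[2])/d[2])[:2])
    X=np.array(X);c=X.mean(0);z=((X-c)@[1,1j])@np.conj(loc@[1,1j]);th=np.angle(z)
    print(n,X.round(4).tolist(),c.round(4),th.round(3),[np.linalg.norm(X[i]-X[j]).round(4) for i,j in((0,1),(2,3),(0,2),(1,3))])
    print((c+loc@R.from_rotvec([0,0,th]).as_matrix()[:2,:2].T).round(4).tolist())
s=bot.get_state();print(s["t"],R.from_quat(s["eef_rot"]).as_matrix().round(3),s["width"])
E
```

```text
top [[0.5538, 0.4193], [0.5795, 0.3428], [0.4775, 0.393], [0.5039, 0.3174]] [0.5287 0.3681] 0.329 [np.float64(0.0807), np.float64(0.08), np.float64(0.0807), np.float64(0.0798)]
[[0.5536, 0.4189], [0.5795, 0.3432], [0.4779, 0.393], [0.5038, 0.3173]]
scene [[0.5539, 0.4191], [0.5793, 0.3431], [0.4771, 0.3922], [0.503, 0.3162]] [0.5283 0.3676] 0.332 [np.float64(0.0801), np.float64(0.0803), np.float64(0.0814), np.float64(0.0808)]
[[0.5531, 0.4185], [0.5792, 0.3428], [0.4775, 0.3924], [0.5035, 0.3168]]
0.2 [[-0.91   0.414 -0.001]
 [ 0.414  0.91  -0.001]
 [ 0.    -0.001 -1.   ]] 0.08565863525211863
```

Both cameras agree within 1 mm and the spacing is 80 mm, so yaw is 0.33 rad. Lid middles: FL(.5535,.4188), FR(.5793,.3430), NL(.4777,.3927), NR(.5036,.3170). I'll start with the near edge of the near-left lid, at (.455,.385).

{"method": "servo_tool", "body": {"commands": [{"dx": 0.023, "dy": -0.026, "az": 5.4}, {"dx": 0.023, "dy": -0.026, "dz": -0.01, "az": 5.4}, {"dx": 0.023, "dy": -0.026, "dz": -0.02, "az": 5.4}, {"dx": 0.023, "dy": -0.026, "dz": -0.02, "az": 5.4}, {"dx": 0.023, "dy": -0.026, "dz": -0.02, "az": 5.4}], "hand": 0}}

```text
schema error: expected keys dx, dy, dz, ax, ay, az
```

{"method": "servo_tool", "body": {"commands": [{"dx": 0.023, "dy": -0.026, "dz": -0.02, "az": 5.4}, {"dx": 0.024, "dy": -0.026, "dz": -0.02, "az": 5.4}, {"dx": 0.024, "dy": -0.024, "dz": -0.02, "az": 5.4}, {}, {}]}}

```text
schema error: expected keys dx, dy, dz, ax, ay, az
```

All six keys are required in each row.

{"method": "servo_tool", "body": {"commands": [{"dx": 0.023, "dy": -0.026, "dz": 0, "ax": 0, "ay": 0, "az": 5.4}, {"dx": 0.023, "dy": -0.026, "dz": -0.01, "ax": 0, "ay": 0, "az": 5.4}, {"dx": 0.023, "dy": -0.026, "dz": -0.02, "ax": 0, "ay": 0, "az": 5.4}, {"dx": 0.023, "dy": -0.026, "dz": -0.02, "ax": 0, "ay": 0, "az": 5.4}, {"dx": 0.023, "dy": -0.026, "dz": -0.02, "ax": 0, "ay": 0, "az": 5.4}], "hand": 0}}

```text
t: 0.7
eef_pos: [0.3847, 0.4606, 0.1605]
eef_rot: [-0.024, 1.0, 0.0, 0.0]
ft_force: [0.5, -0.2, 0.2]
width: 0.0125
grip_force: 0.0
```

{"method": "servo_tool", "body": {"commands": [{"dx": 0.023, "dy": -0.026, "dz": -0.02, "ax": 0, "ay": 0, "az": 5.4}, {"dx": 0.024, "dy": -0.026, "dz": -0.02, "ax": 0, "ay": 0, "az": 5.4}, {"dx": 0.024, "dy": -0.024, "dz": -0.02, "ax": 0, "ay": 0, "az": 5.4}, {"dx": 0, "dy": 0, "dz": 0, "ax": 0, "ay": 0, "az": 0}, {"dx": 0, "dy": 0, "dz": 0, "ax": 0, "ay": 0, "az": 0}]}}

```text
t: 1.2
eef_pos: [0.455, 0.3851, 0.1007]
eef_rot: [-0.162, 0.987, -0.0, -0.001]
ft_force: [0.5, -0.7, 0.5]
width: 0.0001
grip_force: 0.0
```

{"method": "servo_tool", "body": {"commands": [{"dx": 0, "dy": 0, "dz": -0.012, "ax": 0, "ay": 0, "az": 0}, {"dx": 0, "dy": 0, "dz": -0.012, "ax": 0, "ay": 0, "az": 0}, {"dx": 0, "dy": 0, "dz": 0, "ax": 0, "ay": 0, "az": 0}]}}

```text
t: 1.5
eef_pos: [0.453, 0.3856, 0.075]
eef_rot: [-0.163, 0.987, -0.001, -0.002]
ft_force: [0.0, -0.1, -0.8]
width: 0.0
grip_force: 0.0
```

{"method": "servo_tool", "body": {"commands": [{"dx": 0, "dy": 0, "dz": -0.001, "ax": 0, "ay": 0, "az": 0}, {"dx": 0, "dy": 0, "dz": -0.001, "ax": 0, "ay": 0, "az": 0}]}}

```text
t: 1.7
eef_pos: [0.4551, 0.3862, 0.0756]
eef_rot: [-0.163, 0.987, 0.0, 0.0]
ft_force: [0.4, -0.8, -0.4]
width: -0.0
grip_force: 0.0
```

{"method": "servo_tool", "body": {"commands": [{"dx": 0, "dy": 0, "dz": -0.001, "ax": 0, "ay": 0, "az": 0}]}}

```text
t: 1.8
eef_pos: [0.4553, 0.386, 0.0747]
eef_rot: [-0.163, 0.987, 0.0, 0.0]
ft_force: [0.3, 0.7, -0.3]
width: 0.0001
grip_force: 0.0
```

{"method": "servo_tool", "body": {"commands": [{"dx": 0, "dy": 0, "dz": -0.001, "ax": 0, "ay": 0, "az": 0}]}}

```text
t: 1.9
eef_pos: [0.4553, 0.3859, 0.0736]
eef_rot: [-0.163, 0.987, 0.0, 0.0]
ft_force: [1.0, -0.6, -0.3]
width: 0.0001
grip_force: 0.0
```

{"method": "servo_tool", "body": {"commands": [{"dx": 0, "dy": 0, "dz": -0.001, "ax": 0, "ay": 0, "az": 0}]}}

```text
t: 2.0
eef_pos: [0.4552, 0.3858, 0.0725]
eef_rot: [-0.163, 0.987, 0.0, 0.0]
ft_force: [-0.5, 0.2, -0.2]
width: -0.0002
grip_force: 0.0
```

{"method": "servo_tool", "body": {"commands": [{"dx": 0, "dy": 0, "dz": -0.001, "ax": 0, "ay": 0, "az": 0}]}}

```text
t: 2.1
eef_pos: [0.4552, 0.3857, 0.0713]
eef_rot: [-0.163, 0.987, 0.0, 0.0]
ft_force: [0.3, 0.2, 1.4]
width: 0.0002
grip_force: 0.5
```

{"method": "servo_tool", "body": {"commands": [{"dx": 0, "dy": 0, "dz": -0.001, "ax": 0, "ay": 0, "az": 0}]}}

```text
t: 2.2
eef_pos: [0.4552, 0.3857, 0.0713]
eef_rot: [-0.163, 0.987, -0.0, -0.0]
ft_force: [-4.5, -3.4, 11.2]
width: -0.0
grip_force: 5.8
```

The force rose sharply to 11 N with no travel, so NL is firm. Next is FL's near edge.

{"method": "servo_tool", "body": {"commands": [{"dx": 0, "dy": 0, "dz": 0.012, "ax": 0, "ay": 0, "az": 0}, {"dx": 0.025, "dy": 0.009, "dz": 0.006, "ax": 0, "ay": 0, "az": 0}, {"dx": 0.026, "dy": 0.009, "dz": 0, "ax": 0, "ay": 0, "az": 0}, {"dx": 0.025, "dy": 0.008, "dz": -0.006, "ax": 0, "ay": 0, "az": 0}, {"dx": 0, "dy": 0, "dz": 0, "ax": 0, "ay": 0, "az": 0}]}}

```text
t: 2.7
eef_pos: [0.5337, 0.4121, 0.0828]
eef_rot: [-0.162, 0.987, 0.0, 0.001]
ft_force: [-1.1, 0.4, -0.1]
width: 0.0001
grip_force: 0.0
```

{"method": "servo_tool", "body": {"commands": [{"dx": 0, "dy": 0, "dz": -0.007, "ax": 0, "ay": 0, "az": 0}, {"dx": 0, "dy": 0, "dz": 0, "ax": 0, "ay": 0, "az": 0}, {"dx": 0, "dy": 0, "dz": -0.001, "ax": 0, "ay": 0, "az": 0}]}}

```text
t: 3.0
eef_pos: [0.5301, 0.4115, 0.074]
eef_rot: [-0.163, 0.987, -0.0, -0.0]
ft_force: [0.5, -0.1, 0.2]
width: -0.0001
grip_force: 0.0
```

{"method": "servo_tool", "body": {"commands": [{"dx": 0, "dy": 0, "dz": -0.001, "ax": 0, "ay": 0, "az": 0}]}}

```text
t: 3.1
eef_pos: [0.5305, 0.4117, 0.0734]
eef_rot: [-0.163, 0.987, -0.0, -0.0]
ft_force: [0.3, -0.6, 0.1]
width: 0.0002
grip_force: 0.0
```

{"method": "servo_tool", "body": {"commands": [{"dx": 0, "dy": 0, "dz": -0.001, "ax": 0, "ay": 0, "az": 0}]}}

```text
t: 3.2
eef_pos: [0.5306, 0.4117, 0.0732]
eef_rot: [-0.163, 0.987, -0.0, -0.0]
ft_force: [-4.8, -2.5, 8.8]
width: 0.0001
grip_force: 4.4
```

{"method": "servo_tool", "body": {"commands": [{"dx": 0, "dy": 0, "dz": -0.001, "ax": 0, "ay": 0, "az": 0}]}}

```text
t: 3.3
eef_pos: [0.5307, 0.4118, 0.0732]
eef_rot: [-0.163, 0.987, -0.0, -0.001]
ft_force: [-7.5, -4.7, 13.9]
width: -0.0003
grip_force: 7.0
```

FL is also firm: it stopped at .0732. Next is FR's near edge.

{"method": "servo_tool", "body": {"commands": [{"dx": 0, "dy": 0, "dz": 0.012, "ax": 0, "ay": 0, "az": 0}, {"dx": 0.009, "dy": -0.025, "dz": 0.006, "ax": 0, "ay": 0, "az": 0}, {"dx": 0.008, "dy": -0.026, "dz": 0, "ax": 0, "ay": 0, "az": 0}, {"dx": 0.009, "dy": -0.025, "dz": -0.006, "ax": 0, "ay": 0, "az": 0}, {"dx": 0, "dy": 0, "dz": 0, "ax": 0, "ay": 0, "az": 0}]}}

```text
t: 3.8
eef_pos: [0.5579, 0.3332, 0.0833]
eef_rot: [-0.161, 0.987, -0.0, -0.0]
ft_force: [0.5, 0.1, -0.0]
width: -0.0003
grip_force: 0.0
```

{"method": "servo_tool", "body": {"commands": [{"dx": 0, "dy": 0, "dz": -0.007, "ax": 0, "ay": 0, "az": 0}, {"dx": 0, "dy": 0, "dz": 0, "ax": 0, "ay": 0, "az": 0}, {"dx": 0, "dy": 0, "dz": -0.001, "ax": 0, "ay": 0, "az": 0}]}}

```text
t: 4.1
eef_pos: [0.5566, 0.3366, 0.0751]
eef_rot: [-0.163, 0.987, 0.0, -0.0]
ft_force: [0.3, 1.3, 0.0]
width: 0.0004
grip_force: 0.0
```

{"method": "servo_tool", "body": {"commands": [{"dx": 0, "dy": 0, "dz": -0.001, "ax": 0, "ay": 0, "az": 0}]}}

```text
t: 4.2
eef_pos: [0.5568, 0.3365, 0.0744]
eef_rot: [-0.163, 0.987, 0.0, 0.0]
ft_force: [-0.1, -1.1, -0.5]
width: 0.0001
grip_force: 0.0
```

{"method": "servo_tool", "body": {"commands": [{"dx": 0, "dy": 0, "dz": -0.001, "ax": 0, "ay": 0, "az": 0}]}}

```text
t: 4.3
eef_pos: [0.5569, 0.3363, 0.0733]
eef_rot: [-0.163, 0.987, 0.0, 0.0]
ft_force: [-0.7, 0.6, 0.4]
width: 0.0001
grip_force: 0.0
```

{"method": "servo_tool", "body": {"commands": [{"dx": 0, "dy": 0, "dz": -0.001, "ax": 0, "ay": 0, "az": 0}]}}

```text
t: 4.4
eef_pos: [0.557, 0.336, 0.0723]
eef_rot: [-0.163, 0.987, 0.0, 0.0]
ft_force: [-0.3, 0.9, 0.6]
width: 0.0003
grip_force: 0.0
```

{"method": "servo_tool", "body": {"commands": [{"dx": 0, "dy": 0, "dz": -0.001, "ax": 0, "ay": 0, "az": 0}]}}

```text
t: 4.5
eef_pos: [0.5569, 0.3359, 0.0713]
eef_rot: [-0.163, 0.987, 0.0, -0.0]
ft_force: [-1.3, 0.1, 1.8]
width: 0.0003
grip_force: 1.0
```

{"method": "servo_tool", "body": {"commands": [{"dx": 0, "dy": 0, "dz": -0.001, "ax": 0, "ay": 0, "az": 0}]}}

```text
t: 4.6
eef_pos: [0.5566, 0.3358, 0.0704]
eef_rot: [-0.163, 0.987, 0.0, -0.001]
ft_force: [-3.9, -0.5, 3.5]
width: 0.0001
grip_force: 1.8
```

It's yielding at about 3 N. I'll continue until it's clearly on the rim.

{"method": "servo_tool", "body": {"commands": [{"dx": 0, "dy": 0, "dz": -0.001, "ax": 0, "ay": 0, "az": 0}]}}

```text
t: 4.7
eef_pos: [0.5564, 0.3357, 0.0694]
eef_rot: [-0.163, 0.987, -0.0, -0.001]
ft_force: [-4.9, -0.9, 6.1]
width: 0.0001
grip_force: 3.8
```

{"method": "servo_tool", "body": {"commands": [{"dx": 0, "dy": 0, "dz": -0.001, "ax": 0, "ay": 0, "az": 0}]}}

```text
t: 4.8
eef_pos: [0.5565, 0.3357, 0.0692]
eef_rot: [-0.163, 0.987, -0.0, -0.001]
ft_force: [-7.9, -2.3, 11.8]
width: 0.0001
grip_force: 6.6
```

FR is the loose one: its edge gave way about 2.5 mm before stopping on the rim. I'll lift, let it spring level and press in the middle.

{"method": "servo_tool", "body": {"commands": [{"dx": 0, "dy": 0, "dz": 0.012, "ax": 0, "ay": 0, "az": 0}, {"dx": 0.011, "dy": 0.004, "dz": 0, "ax": 0, "ay": 0, "az": 0}, {"dx": 0.011, "dy": 0.004, "dz": 0, "ax": 0, "ay": 0, "az": 0}, {"dx": 0, "dy": 0, "dz": 0, "ax": 0, "ay": 0, "az": 0}, {"dx": 0, "dy": 0, "dz": 0, "ax": 0, "ay": 0, "az": 0}]}}

```text
t: 5.3
eef_pos: [0.5792, 0.3436, 0.0804]
eef_rot: [-0.163, 0.987, 0.0, 0.0]
ft_force: [0.0, 0.2, -0.7]
width: 0.0001
grip_force: 0.0
```

{"method": "servo_tool", "body": {"commands": [{"dx": 0, "dy": 0, "dz": -0.005, "ax": 0, "ay": 0, "az": 0}, {"dx": 0, "dy": 0, "dz": 0, "ax": 0, "ay": 0, "az": 0}]}}

```text
t: 5.5
eef_pos: [0.5781, 0.3434, 0.0742]
eef_rot: [-0.163, 0.987, -0.0, -0.001]
ft_force: [-0.2, 0.3, -1.0]
width: 0.0
grip_force: 0.0
```

{"method": "servo_tool", "body": {"commands": [{"dx": 0, "dy": 0, "dz": -0.001, "ax": 0, "ay": 0, "az": 0}, {"dx": 0, "dy": 0, "dz": -0.001, "ax": 0, "ay": 0, "az": 0}]}}

```text
t: 5.7
eef_pos: [0.5789, 0.3437, 0.0732]
eef_rot: [-0.163, 0.987, -0.0, -0.0]
ft_force: [-0.4, 0.1, -0.8]
width: 0.0002
grip_force: 0.0
```

{"method": "servo_tool", "body": {"commands": [{"dx": 0, "dy": 0, "dz": -0.001, "ax": 0, "ay": 0, "az": 0}]}}

```text
t: 5.8
eef_pos: [0.579, 0.3437, 0.0723]
eef_rot: [-0.163, 0.987, 0.0, 0.0]
ft_force: [-0.3, 0.2, -0.3]
width: 0.0004
grip_force: 0.0
```

{"method": "servo_tool", "body": {"commands": [{"dx": 0, "dy": 0, "dz": -0.001, "ax": 0, "ay": 0, "az": 0}]}}

```text
t: 5.9
eef_pos: [0.5791, 0.3437, 0.0718]
eef_rot: [-0.163, 0.987, -0.0, -0.0]
ft_force: [-3.0, 0.4, 6.8]
width: 0.0002
grip_force: 3.4
```

Contact is at .0718. I'll press on, one step at a time.

{"method": "servo_tool", "body": {"commands": [{"dx": 0, "dy": 0, "dz": -0.001, "ax": 0, "ay": 0, "az": 0}]}}

```text
t: 6.0
eef_pos: [0.5792, 0.3438, 0.0714]
eef_rot: [-0.163, 0.987, -0.0, -0.0]
ft_force: [-3.2, -2.4, 6.8]
width: -0.0003
grip_force: 3.6
```

{"method": "servo_tool", "body": {"commands": [{"dx": 0, "dy": 0, "dz": -0.001, "ax": 0, "ay": 0, "az": 0}]}}

```text
t: 6.1
eef_pos: [0.5792, 0.3438, 0.0706]
eef_rot: [-0.163, 0.987, -0.0, -0.0]
ft_force: [-3.8, -2.0, 7.7]
width: 0.0
grip_force: 3.6
```

{"method": "servo_tool", "body": {"commands": [{"dx": 0, "dy": 0, "dz": -0.001, "ax": 0, "ay": 0, "az": 0}]}}

```text
t: 6.2
eef_pos: [0.5792, 0.3438, 0.0696]
eef_rot: [-0.163, 0.987, -0.0, -0.0]
ft_force: [-3.2, -1.8, 7.7]
width: 0.0001
grip_force: 3.6
```

It's sliding down at about 8 N.

{"method": "servo_tool", "body": {"commands": [{"dx": 0, "dy": 0, "dz": -0.001, "ax": 0, "ay": 0, "az": 0}]}}

```text
t: 6.3
eef_pos: [0.5792, 0.3437, 0.0686]
eef_rot: [-0.163, 0.987, -0.0, -0.0]
ft_force: [-2.9, -1.4, 7.5]
width: -0.0001
grip_force: 3.6
```

{"method": "servo_tool", "body": {"commands": [{"dx": 0, "dy": 0, "dz": -0.001, "ax": 0, "ay": 0, "az": 0}]}}

```text
t: 6.4
eef_pos: [0.5792, 0.3438, 0.0681]
eef_rot: [-0.163, 0.987, -0.0, -0.0]
ft_force: [-6.0, -2.2, 13.0]
width: 0.0001
grip_force: 6.9
```

{"method": "servo_tool", "body": {"commands": [{"dx": 0, "dy": 0, "dz": -0.001, "ax": 0, "ay": 0, "az": 0}]}}

```text
t: 6.5
eef_pos: [0.5792, 0.3438, 0.0681]
eef_rot: [-0.163, 0.987, -0.0, -0.001]
ft_force: [-8.4, -4.4, 18.5]
width: 0.0002
grip_force: 9.4
```

It bottomed out at .0681 after 3.7 mm of travel, with force rising to 18 N. I'll hold briefly, then lift clear.

{"method": "servo_tool", "body": {"commands": [{"dx": 0, "dy": 0, "dz": 0, "ax": 0, "ay": 0, "az": 0}, {"dx": 0, "dy": 0, "dz": 0, "ax": 0, "ay": 0, "az": 0}, {"dx": 0, "dy": 0, "dz": 0.006, "ax": 0, "ay": 0, "az": 0}, {"dx": 0, "dy": 0, "dz": 0.02, "ax": 0, "ay": 0, "az": 0}, {"dx": 0, "dy": 0, "dz": 0.025, "ax": 0, "ay": 0, "az": 0}]}}

```text
t: 7.0
eef_pos: [0.5781, 0.3433, 0.1153]
eef_rot: [-0.163, 0.987, -0.0, -0.001]
ft_force: [0.6, 0.1, 0.2]
width: -0.0001
grip_force: 0.0
```

{"method": "servo_tool", "body": {"commands": [{"dx": -0.03, "dy": 0.02, "dz": 0.02, "ax": 0, "ay": 0, "az": 0}, {"dx": -0.03, "dy": 0.03, "dz": 0.02, "ax": 0, "ay": 0, "az": 0}, {"dx": -0.03, "dy": 0.04, "dz": 0, "ax": 0, "ay": 0, "az": 0}, {"dx": -0.03, "dy": 0.04, "dz": 0, "ax": 0, "ay": 0, "az": 0}, {"dx": -0.03, "dy": 0.03, "dz": 0, "ax": 0, "ay": 0, "az": 0}]}}

```text
t: 7.5
eef_pos: [0.4277, 0.5057, 0.1567]
eef_rot: [-0.163, 0.987, 0.0, 0.001]
ft_force: [1.0, 0.9, -0.5]
width: 0.0001
grip_force: 0.0
```

{"method": "servo_tool", "body": {"commands": [{"dx": -0.03, "dy": 0.03, "dz": 0, "ax": 0, "ay": 0, "az": 0}, {"dx": -0.02, "dy": 0.02, "dz": 0, "ax": 0, "ay": 0, "az": 0}, {"dx": 0, "dy": 0, "dz": 0, "ax": 0, "ay": 0, "az": 0}, {"dx": 0, "dy": 0, "dz": 0, "ax": 0, "ay": 0, "az": 0}]}}

```text
t: 7.9
eef_pos: [0.3788, 0.5539, 0.1561]
eef_rot: [-0.163, 0.987, -0.0, 0.0]
ft_force: [0.8, 0.2, -0.4]
width: -0.0002
grip_force: 0.0
```

```bash
python3 - <<'E'
from station import cams
import cv2
cv2.imwrite("pics/scene1.png",cams.grab_frame("scene")["color"][:,:,::-1])
E
```

```text
(no output)
```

View pics/scene1.png

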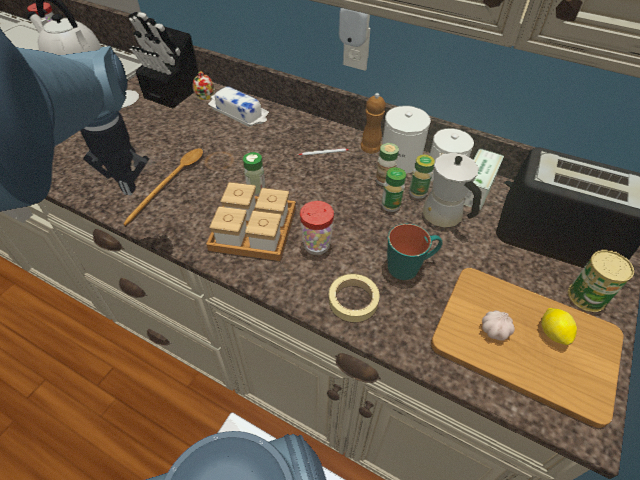

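The arm is clear at (128,185), the FR lid at (272,199) is level, and all bystanders are unmoved.

```bash
python3 -c "
from station import job
print(job.close_job())"
```

```text
the job is handed in; nothing more can be done
None
```

The loose lid was the far-right one (place_2): its near edge tipped at about 3 N, so I pressed it down 3.7 mm in the middle until it stopped. The near-left and far-left lids were firm, I didn't test the near-right one, and I handed the job in at about 8 s with nothing else moved.

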